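# Hold a handle block against the sprung stop of a jig

### The arm

A 6-joint arm with a two-finger parallel gripper is mounted at the origin on a cart in front of the work surface, level with it; the furniture and walls round the work are solid. World frame = base frame: x ahead of the robot, y to its left, z up, the work surface at z = 0. Lengths are in m, angles in rad, forces in N, time in s.
With the tool pointing down it reaches from about 0.375 to 0.9 m from the base axis. Payload 3.1 kg.
Tool frame: the origin (TCP) lies on the centre line of the jaws, within the pads' length; the fingertips stand robot.finger_overhang ahead of it and the grasp point (between the pads) lies 2 mm behind it (robot.finger_overhang is the distance from the TCP to the fingertips, in m); z points along the fingers, y is the direction in which the jaws open and shut (so a half turn about z gives the same grasp; the last joint's range is limited). The gripper opens to 87 mm and grips with 3 to 60 N. Pads are 19 mm wide; open, the fingers measure 117 mm over their backs; the gripper's body (75 mm by 190 mm) begins 51 mm behind the grasp point.
Start: joints at [-1.395, 0.527, 1.433, -0, 1.181, -0.178], TCP at [0.217, -0.586, 0.24] pointing down, gripper open.
Joint ranges: [-3.08, 3.08], [-0.75, 2.2], [0.22, 2.44], [-1.43, 4.57], [0, 2.65], [-2.85, 2.85]. Speed limits (rad/s): [2.79, 2.79, 3.14, 3.14, 3.14, 3.14].

### API

Orientations are given as a unit quaternion [x, y, z, w].
In Python, from rig import robot gives the robot as it stands. The module is installed in compiled form; this text tells all that it offers.
- The arm moves only by the tool step_arm, never from a script. Its arguments are lists of equal length, an entry for each row: "slide": the shift along the tool's x, y, z in mm, a list of three; "twist": the turn about the tool's z in degrees. A call has 1 to 20 rows; each row shifts and turns the commanded pose from where the row before left it, along the tool's axes as they then stand; what a row does not reach is not made up. A row lasts 1/12 s, in which the tool goes at most 41.7 mm and 7.16 degrees, less where a joint would pass 70% of its speed; a pose out of reach is approached as far as the arm can. A call is refused whole if a number of a shift passes 41.7 or a number of a turn 7.16, either way. A call with a gripper value outside its range is refused whole. "jaw" is the finger opening in mm, from 0 to 87, set as the call begins (left out, the last holds). The fingers move at their own pace and stop on an object; "force" is the grip in N (left out, the last holds). Time passes only in rows, so rows that do not move let the fingers close. It gives the time, the measured TCP pose, the force and the opening at its end, in the units of the state.
- robot.get_obs(): the state, without advancing time (a new reading comes with each control period).
- robot.camera(name): name is "scene" or "top" or "wrist"; returns a dict with "color" (400x640x3 uint8, blue, green, red), "depth" (400x640 float32, m along the optical axis (not along the pixel's ray), 0 where there is no reading), "camera_matrix" (3x3 intrinsics, pixels), "origin" and "orientation" of the camera in the world. Camera axes: x right, y down, z forward; pixel columns grow to the right and rows downward; lengths in m; the calibration is good to about 2 mm. A picture is of the moment at which its call begins.
- robot.hand_in(): hands the job in, once; it reports no verdict.
The state is a dict: "time": time; "q": joint angles; "joint_velocities": joint speeds; "joint_torque": joint torques, N m; "position": TCP position; "tool_rot": TCP orientation; "ft_force": force on the tool from outside, world axes, zero at the start; "moment": the same for the moment, N m; "grip_width": finger opening in m.
Only numpy, scipy, OpenCV 4.12 (cv2) and the standard library are available. Lean on these libraries where they do the work, as an engineer would, in place of code of your own. Each camera call takes 0.05 s, during which the arm holds its last target.

### The job

Lay the pale timber handle block in the lane of the jig and slide it end-on under the sprung clip, so that the clip opens and closes on top of it, then push it squarely against the sprung end stop until the red pointer stands in the green part of the gauge, never as far as the red part. I will fasten it, so be my third hand: finish while still holding the block pressed there with the pointer in the green, do not let go, and leave the reddish and the dark block where they lie.

Things in the scene. Friction and masses are not known exactly. Their poses are not given: they have to be found in the camera images.
- pale_block: pale (light oak-brown) timber block, lighter than the other two and the largest, 45 x 140 x 35 mm, about 0.18 kg. Origin at the centre of its underside; its y axis is its 140 mm length, x its 45 mm width, z up. Either end may go first. Grip it across its 45 mm width, somewhat behind its middle (20 to 45 mm), so that the gripper stays clear of the clip
- red_block: reddish-brown timber block, 40 x 130 x 30 mm, origin at the centre of its underside, y along its length; to be left where it lies (within 30 mm)
- dark_block: dark brown timber block, 42 x 110 x 28 mm, origin at the centre of its underside, y along its length; to be left where it lies (within 30 mm)
- jig: jig fixed to the bench: plywood bed 290 x 100 mm, top 18 mm above the bench, lane between two white lines 49 mm apart, aluminium stop housing 44 mm above the bed. Origin under the bed's centre; x along the lane towards the stop (pushing direction, roughly to the robot's left), z up. Bed from x = -145 (open end) to +145 mm, housing from +92. No side walls; a block's middle belongs at y = 0
- lane_mouth (a point): point on the bed top in the middle of the lane, 20 mm before the jig's origin: the leading end of a block set down with that end here or further back is still clear of the clip; axes as the jig's
- stop (a joint): travel of the sprung end stop (m): 0 at rest, grows as it is pushed along the jig's +x, limit 0.034. Spring of 700 N/m (0 N at rest, 12 N at 0.017). The red ball pointer on the housing moves with it over a gauge: the green part is 0.011 to 0.023 (7.7 to 16 N), the red part begins at 0.028
- stop_face (a point): centre of the stop's steel pressing face (52 wide, 27 high), moves with the stop; at rest it is at x = +45 mm in the jig's frame and 17 mm above the bed; axes as the jig's
- clip (a joint): opening of the sprung clip (rad): 0 shut, grows as its free end rises. Hinged on the housing, it reaches back over the lane to a brass roller 32 mm wide and an upturned lip (30 degrees), both smooth. A 35 mm high block slid along the bed lifts the roller 6 mm (0.085 rad) and is pressed down with about 3 N; entering takes 2 to 6 N of push
- clip_roller (a point): underside of the clip's roller, where it presses; shut, it is at x = +18 mm in the jig's frame and 29 mm above the bed. The lip's end is at about x = -10 mm and 45 mm above the bed, and rises up to 9 mm more

How it is judged:
On the way:
1. the pale block lies in the lane with the clip opened and pressing on its top (value of joint clip above 0.06 rad and contact force between pale_block and clip above 0.5 N and z of pale_block in the frame of jig between 0.013 and 0.024 m and angle between the y axis of pale_block and the x axis of jig, either way round below 0.2 rad), for 0.1 s.
At the end, for the whole second after the job is handed in: fingers still hold the pale block (over 2 N), flat on the bed (within 4 mm, 0.08 rad), in the lane (within 10 mm, 0.12 rad), clip resting on it (over 0.06 rad), pressed on the stop with 6.5 to 18 N, stop travel 0.011 to 0.023 m, at rest (value of joint stop between 0.011 and 0.023 m and contact force between pale_block and stop between 6.5 and 18 N and value of joint clip above 0.06 rad and contact force between pale_block and clip above 0.5 N and contact force between the fingers and pale_block above 2 N and y of pale_block in the frame of jig between -0.01 and 0.01 m and z of pale_block in the frame of jig between 0.014 and 0.022 m and angle between the y axis of pale_block and the x axis of jig, either way round below 0.12 rad and angle between pale_block's own z axis and vertical below 0.08 rad and linear speed of pale_block below 0.01 m/s); the arm keeps its last pose, push and grip.
It fails at once if the stop was pushed as far as the red part of the gauge (value of joint stop above 0.028 m).
It fails at once if the reddish block was disturbed (distance of red_block from where it was at the start of the episode above 0.03 m).
It fails at once if the dark block was disturbed (distance of dark_block from where it was at the start of the episode above 0.03 m).
It also fails if it takes over 35 s, if anything falls off the work surface, if the arm or the gripper's body presses on something with over 40 N, if the wrist force passes 120 N, or if a joint passes its speed limit or range.

## Working session

There is one attempt and no reset: what is moved stays moved. The work goes in short steps, Python scripts to look and compute and a tool call to move; the robot and the scene stay as the last step left them, time stands still between calls to the robot, and variables do not carry over. Pictures are saved under pics/ and viewed, and the job is handed in when it is done.

Besides the shell and the picture viewer there is one more tool, called after "Emit:" as name([rows], argument=value, ...), one row to a line, values as JSON. step_arm: Moves the arm, as the interface text tells. Its arguments: {"type":"object","properties":{"slide":{"type":"array","items":{"type":"array","items":{"type":"number"}}},"twist":{"type":"array","items":{"type":"number"}},"jaw":{"type":"number"},"force":{"type":"number"}},"required":["slide","twist"]}

```bash
mkdir -p pics
python3 - <<'E'
from rig import robot
import cv2,numpy as np,pickle
o=robot.get_obs()
for k,v in o.items(): print(k,np.round(v,4))
print(robot.finger_overhang)
for n in("scene","top"):
    c=robot.camera(n); cv2.imwrite(f"pics/{n}0.png",c["color"]); pickle.dump(c,open(f"{n}0.pkl","wb"))
    print(n,c["camera_matrix"],c["origin"],c["orientation"])
E
```

```text
time 0.0
q [-1.3955  0.5285  1.4339 -0.      1.1814 -0.1785]
joint_velocities [-0.0018  0.0017  0.0015 -0.0003  0.0004 -0.001 ]
joint_torque [ 1.20000e-03 -4.40031e+01 -1.76590e+01  6.33000e-02  5.81000e-02
 -2.00000e-04]
position [ 0.2165 -0.5856  0.2386]
tool_rot [ 0.9844  0.176  -0.     -0.0011]
ft_force [-0.284   0.503  -0.0953]
moment [ 0.0562 -0.0448  0.0409]
grip_width 0.0868
0.017
scene [[460.00029403   0.         331.44892998]
 [  0.         460.00029403 203.07234909]
 [  0.           0.           1.        ]] [0.19113099 0.47543692 0.84944308] [-0.25042381  0.899181   -0.34765351  0.08887336]
top [[483.95236723   0.         316.77449773]
 [  0.         483.95236723 207.02661294]
 [  0.           0.           1.        ]] [ 0.3131752  -0.12122904  1.06032903] [-0.69481758  0.71225788 -0.07484444  0.06569289]
```

View pics/top0.png

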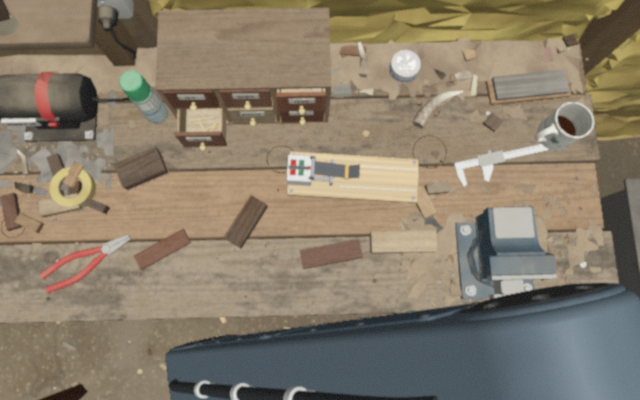

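View pics/scene0.png

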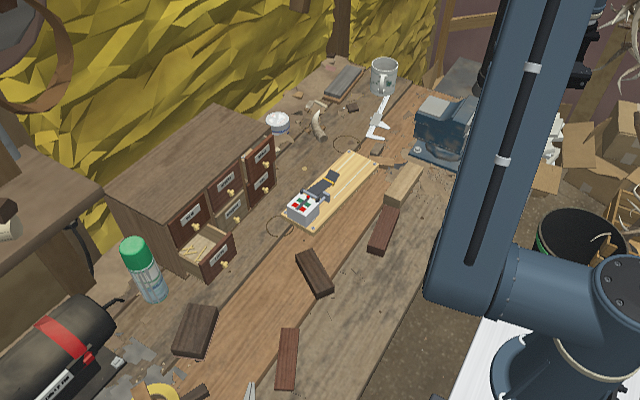

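The top view shows the jig at about (353,177), with its housing at the left end (300,168). The pale block is at (403,241). The reddish block is at (331,254) and the dark one at (246,221). Next I'll measure the pale block and the jig.

```bash
cat > h.py <<'E'
import numpy as np,cv2
from scipy.spatial.transform import Rotation as R
def ray(c,uv,z):
    uv=np.atleast_2d(uv).astype(float); K=c["camera_matrix"]
    d=np.c_[(uv[:,0]-K[0,2])/K[0,0],(uv[:,1]-K[1,2])/K[1,1],np.ones(len(uv))]
    d=R.from_quat(c["orientation"]).apply(d); o=np.array(c["origin"])
    return o+d*((z-o[2])/d[:,2])[:,None]
def cloud(c,mask=None):
    v,u=np.nonzero((c["depth"]>0)&(mask if mask is not None else True)); D=c["depth"][v,u]; K=c["camera_matrix"]
    p=np.c_[(u-K[0,2])/K[0,0]*D,(v-K[1,2])/K[1,1]*D,D]
    return np.c_[R.from_quat(c["orientation"]).apply(p)+np.array(c["origin"])],u,v
def proj(c,p):
    q=R.from_quat(c["orientation"]).inv().apply(np.atleast_2d(p)-np.array(c["origin"])); K=c["camera_matrix"]
    return np.c_[K[0,0]*q[:,0]/q[:,2]+K[0,2],K[1,1]*q[:,1]/q[:,2]+K[1,2]]
E
python3 - <<'E'
from h import *
import pickle
c=pickle.load(open("top0.pkl","rb")); im=c["color"]
P,u,v=cloud(c); Z=np.zeros((400,640)); Z[v,u]=P[:,2]
print("bench z",np.median(Z[262:275,380:430]),"block z",np.median(Z[236:246,385:425]),"bed",np.median(Z[175:190,375:410]))
def comp(mask,seed):
    mask=cv2.morphologyEx(mask.astype(np.uint8),cv2.MORPH_OPEN,np.ones((3,3)))
    n,l,s,ct=cv2.connectedComponentsWithStats(mask); k=l[seed[1],seed[0]]; return (l==k).astype(np.uint8),s[k]
for name,lo,hi,seed,h in(("pale",.022,.05,(403,241),.035),("red",.018,.05,(331,254),.03),("dark",.016,.05,(246,221),.028),("bed",.011,.09,(390,182),.018)):
    m,s=comp((Z>lo)&(Z<hi),seed); print(name,s)
    cn=max(cv2.findContours(m,0,2)[0],key=len)[:,0]
    W=ray(c,cn,h)[:,:2]
    r=cv2.minAreaRect((W*1000).astype(np.float32)); print(r, cv2.boxPoints(r).round(1).tolist())
big=cv2.resize(im[145:265,270:450],None,fx=4.4,fy=4.4,interpolation=cv2.INTER_CUBIC); cv2.imwrite("pics/crop0.png",big)
E
```

```text
bench z 0.006720228552825724 block z 0.03595300889208819 bed 0.018847159979006767
pale [ 371  231   66   22 1414]
((440.50311279296875, -320.4066467285156), (139.95040893554688, 45.113311767578125), 88.61015319824219) [[416.29998779296875, -389.79998779296875], [461.3999938964844, -390.8999938964844], [464.79998779296875, -251.0], [419.70001220703125, -249.89999389648438]]
red [ 300  240   62   29 1160]
((418.9922790527344, -163.8828125), (40.73774719238281, 129.81105041503906), 9.339171409606934) [[388.3999938964844, -103.0999984741211], [409.3999938964844, -231.1999969482422], [449.6000061035156, -224.60000610351562], [428.6000061035156, -96.5]]
dark [ 224  196   43   52 1020]
((493.60894775390625, 18.202423095703125), (44.48708724975586, 109.91969299316406), 57.91206741333008) [[435.20001220703125, 28.600000381469727], [528.4000244140625, -29.799999237060547], [552.0, 7.900000095367432], [458.8999938964844, 66.19999694824219]]
bed [ 286  152  163   66 6323]
((583.8740234375, -250.17283630371094), (364.5744323730469, 129.06248474121094), 79.24824523925781) [[486.5, -417.20001220703125], [613.2999877929688, -441.29998779296875], [681.2999877929688, -83.0999984741211], [554.5, -59.0]]
```

View pics/crop0.png

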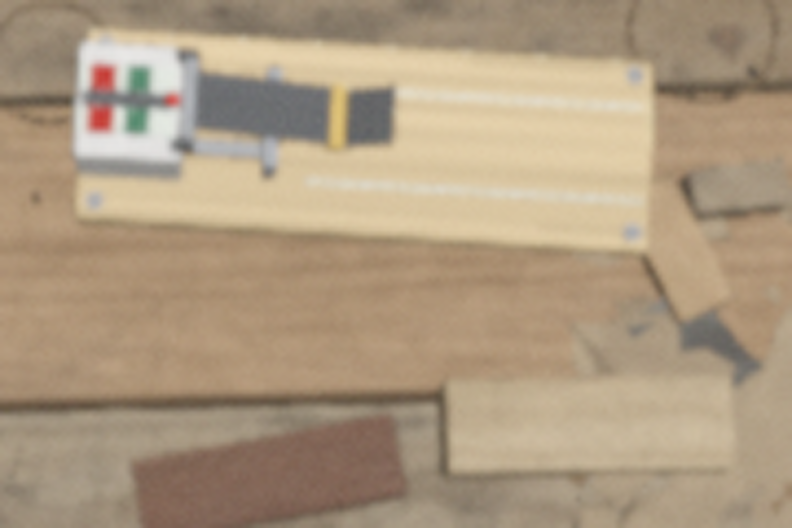

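Run:
```python
from h import *
import pickle
c=pickle.load(open("top0.pkl","rb")); im=c["color"]
P,u,v=cloud(c); Z=np.zeros((400,640)); Z[v,u]=P[:,2]
def w(x,y,z): 
    return ray(c,[[270+(x+.5)/4.4-.5,145+(y+.5)/4.4-.5]],z)[0]*1000
cor=[w(*p,.018) for p in((90,30),(652,62),(648,250),(77,218))]
for p in cor: print("corner",p.round(1))
C=np.mean(cor,0); print("C",C)
print("sizes",[np.linalg.norm(cor[i]-cor[(i+1)%4]).round(1) for i in range(4)])
dx=(cor[0]+cor[3]-cor[1]-cor[2])[:2]; print("ang",np.degrees(np.arctan2(dx[1],dx[0])))
a,b,e,f=[w(*p,.018)[:2] for p in((400,93),(645,106),(310,182),(645,201))]
d=(a-b)/np.linalg.norm(a-b); d2=(e-f)/np.linalg.norm(e-f)
for q in(d,d2): print("line ang",np.degrees(np.arctan2(q[1],q[0])))
n=np.array([-d2[1],d2[0]]); print("lane line offsets",(b-f)@n, "mid offset to C",((b+f)/2-C[:2])@n)
# lane midline
print("mid",(b+f)/2)
# hough-ish: hsv for bed
hsv=cv2.cvtColor(im,cv2.COLOR_BGR2HSV); print(hsv[190,400],hsv[241,403],hsv[195,460],hsv[188,436])
m=(cv2.inRange(hsv,(12,60,190),(30,160,255)))
n_,l,s,ct=cv2.connectedComponentsWithStats(m); k=l[190,400]; print(s[k])
cn=max(cv2.findContours((l==k).astype(np.uint8),0,2)[0],key=len)[:,0]
r=cv2.minAreaRect((ray(c,cn,.018)[:,:2]*1000).astype(np.float32)); print(r)
print("Z max near mouth",Z[170:225,420:455].max(), "between", Z[205:228,370:420].max())
```

```text
corner [652.2 -80.8  18. ]
corner [ 628.7 -367.4   18. ]
corner [ 530.6 -358.8   18. ]
corner [553.8 -72.8  18. ]
C [ 591.33107777 -219.94847093   18.        ]
sizes [np.float64(287.6), np.float64(98.4), np.float64(286.9), np.float64(98.7)]
ang 85.3387376327883
line ang 85.54155682815349
line ang 85.3267291661893
lane line offsets -49.683668777387915 mid offset to C -0.8574436458934934
mid [ 580.69254436 -360.61508466]
[ 20  41 218] [ 19  58 198] [ 15  79 178] [ 18  56 165]
[     0      0    640    400 250571]
((574.7578125, -154.60601806640625), (1537.279052734375, 912.3651733398438), 88.93174743652344)
Z max near mouth 0.02993170985490634 between 0.02211246012921042
```

The pale block's centre is (440,-320) at 88.6°, measured as 140 x 45, which matches its size. The jig's origin is (591,-220) with its x axis at 85.4°, and the bed measures 287 x 98, which also fits. I'll turn the tool to line up with the block first.

Emit:
step_arm([
  [0,0,0],
  [0,0,0],
  [0,0,0],
  [0,0,0],
  [0,0,0],
  [0,0,0],
  [0,0,0],
  [0,0,0],
  [0,0,0],
  [0,0,0],
  [0,0,0],
  [0,0,0],
], twist=[-6.8,-6.8,-6.8,-6.8,-6.8,-6.8,-6.8,-6.8,-6.8,-7.1,0,0], jaw=68)

```text
time: 1.1
position: [0.2165, -0.586, 0.2391]
tool_rot: [0.717, 0.697, 0.0, -0.0]
ft_force: [-0.2, -0.5, 0.5]
grip_width: 0.0679
```

```bash
cat > st.py <<'E'
from rig import robot
from h import *
import sys
def st():
    o=robot.get_obs(); p=np.array(o["position"])*1000; r=R.from_quat(o["tool_rot"]); M=r.as_matrix()
    print("t %.2f"%o["time"],"p",p.round(1),"xang %.2f"%np.degrees(np.arctan2(M[1,0],M[0,0])),"z",M[:,2].round(3),"F",np.round(o["ft_force"],1),"M",np.round(o["moment"],2),"w %.1f"%(o["grip_width"]*1000),"q",np.round(o["q"],2))
    return p,M,o
if __name__=="__main__":
    p,M,o=st()
    if len(sys.argv)>3: print("slide",(M.T@(np.array(list(map(float,sys.argv[1:4])))-p)).round(1))
E
python3 st.py 440 -359 130
python3 - <<'E'
from h import *
import pickle
c=pickle.load(open("top0.pkl","rb")); P,u,v=cloud(c); P*=1000
for x0,x1 in((385,412),(468,495)):
    m=(P[:,0]>x0)&(P[:,0]<x1)&(P[:,1]>-375)&(P[:,1]<-343); print(np.percentile(P[m,2],[5,50,95]),m.sum())
E
```

```text
t 1.10 p [ 216.5 -586.   239.1] xang 88.39 z [-0.     0.001 -1.   ] F [-0.2 -0.5  0.5] M [ 0.03 -0.11 -0.  ] w 67.9 q [-1.4   0.53  1.43  0.    1.18 -1.37]
slide [233.1 217.  109.3]
[ 5.82611561  9.99444534 14.54638757] 181
[ 5.41111503  9.70871766 14.69358345] 169
```

Emit:
step_arm([
  [10,10,5],
  [20,20,10],
  [27,25,13],
  [27,25,13],
  [27,25,13],
  [27,25,13],
  [27,25,13],
  [27,25,13],
  [22,20,10],
  [14,12,5],
  [7,5,1],
  [0,0,0],
  [0,0,0],
], twist=[0,0,0,0,0,0,0,0,0,0,0,0,0])

```text
time: 2.18
position: [0.4395, -0.3567, 0.1307]
tool_rot: [0.716, 0.698, -0.0, 0.0]
ft_force: [-0.3, -1.3, 0.2]
grip_width: 0.0678
```

Run:
```python
from st import *
p,M,o=st(); print("slide",(M.T@(np.array([440,-359,27])-p)).round(1))
c=robot.camera("wrist"); cv2.imwrite("pics/w1.png",c["color"]); print(c["origin"],c["orientation"])
c=robot.camera("top"); cv2.imwrite("pics/t1.png",c["color"][120:300,250:500].repeat(3,0).repeat(3,1))
```

```text
t 2.18 p [ 439.5 -356.7  130.7] xang 88.59 z [-0.    -0.001 -1.   ] F [-0.3 -1.3  0.2] M [ 0.04 -0.05  0.02] w 67.8 q [-0.88  0.6   1.68 -0.    0.86 -0.85]
slide [ -2.3   0.6 103.7]
[ 0.44101738 -0.28955479  0.27425336] [ 0.99206728 -0.01223956 -0.00177112  0.12509822]
```

View pics/w1.png

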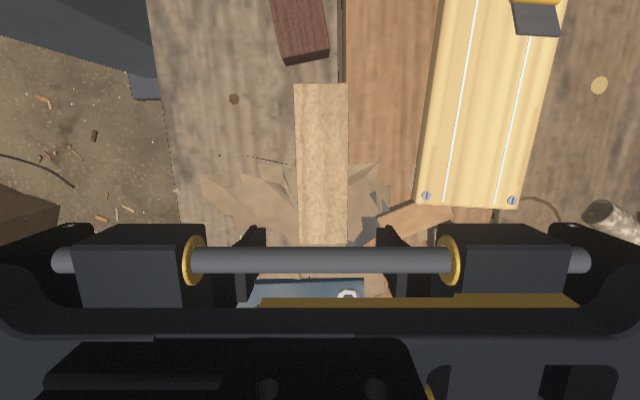

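View pics/t1.png

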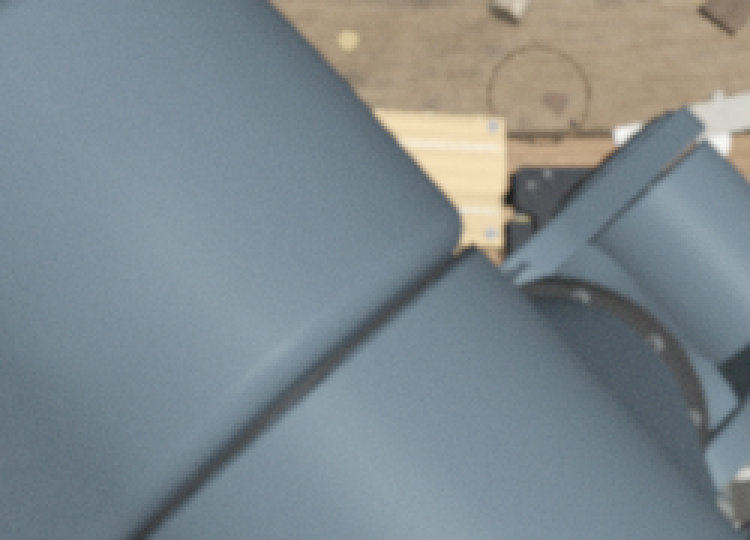

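The block (columns 295–347) is centred between the fingers, and the wrist camera sees the lane clearly. I'll descend.

Emit:
step_arm([
  [-1,0,8],
  [-1,0,16],
  [0,0,20],
  [0,0,20],
  [0,0,16],
  [0,0,12],
  [0,0,7],
  [0,0,4],
  [0,0,0],
  [0,0,0],
], twist=[0,0,0,0,0,0,0,0,0,0])

```text
time: 3.12
position: [0.4395, -0.3592, 0.0279]
tool_rot: [0.716, 0.698, -0.0, 0.0]
ft_force: [0.0, 0.8, -0.5]
grip_width: 0.0679
```

```bash
python3 st.py 440 -359 26
```

```text
t 3.12 p [ 439.5 -359.2   27.9] xang 88.55 z [ 0.001 -0.001 -1.   ] F [ 0.   0.8 -0.5] M [ 0.01 -0.14 -0.03] w 67.9 q [-0.88  0.77  1.72 -0.    0.65 -0.86]
slide [0.3 0.5 1.9]
```

Emit:
step_arm([
  [0,0,3],
  [0,0,0],
  [0,0,0],
  [0,0,0],
  [0,0,0],
  [0,0,0],
  [0,0,0],
  [0,0,0],
], twist=[0,0,0,0,0,0,0,0], jaw=30, force=40)

```text
time: 3.78
position: [0.4397, -0.3589, 0.025]
tool_rot: [0.716, 0.698, 0.0, 0.001]
ft_force: [0.6, 1.1, 3.1]
grip_width: 0.0446
```

Emit:
step_arm([
  [0,0,-5],
  [0,0,-15],
  [0,0,-20],
  [0,0,-20],
  [0,0,-10],
  [0,0,-5],
  [0,0,0],
  [0,0,0],
], twist=[0,0,0,0,0,0,0,0])

```text
time: 4.45
position: [0.4389, -0.3584, 0.0991]
tool_rot: [0.716, 0.698, 0.0, -0.001]
ft_force: [-0.2, -0.1, -1.8]
grip_width: 0.0447
```

Run:
```python
from st import *
import pickle
p,M,o=st()
c=robot.camera("wrist"); cv2.imwrite("pics/w2.png",c["color"]); pickle.dump((c,p,M),open("w2.pkl","wb"))
```

```text
t 4.45 p [ 438.9 -358.4   99.1] xang 88.57 z [-0.001  0.001 -1.   ] F [-0.2 -0.1 -1.8] M [-0.11 -0.07  0.01] w 44.7 q [-0.88  0.65  1.7  -0.    0.8  -0.86]
```

View pics/w2.png

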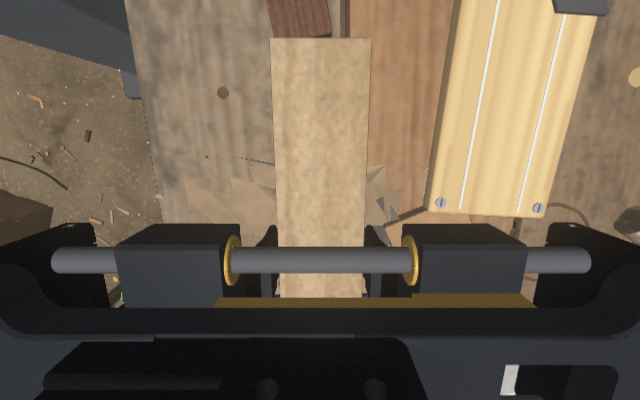

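The block is held, with its leading end at row 39, columns 271–371. The lane lines run (501,0)–(461,208) and (570,15)–(518,208).

Run:
```python
from h import *
import pickle
c,p,M=pickle.load(open("w2.pkl","rb"))
im=c["color"]; g=cv2.cvtColor(im,cv2.COLOR_BGR2HSV)
def linefit(a,b):  # track whitest pixel near guess by row
    pts=[]
    for v in range(20,195,3):
        x=a[0]+(b[0]-a[0])*(v-a[1])/(b[1]-a[1]); lo=int(x)-6
        row=im[v,lo:lo+13,0].astype(float); w=np.clip(row-np.median(row)-10,0,None)
        if w.sum()>20: pts.append((lo+(w*np.arange(13)).sum()/w.sum(),v))
    pts=np.array(pts); return ray(c,pts,.018)[:,:2]*1000
L=[linefit((501,0),(461,208)),linefit((573,5),(518,208))]
fits=[cv2.fitLine(l.astype(np.float32),cv2.DIST_HUBER,0,.01,.01).ravel() for l in L]
for f,l in zip(fits,L):
    d=f[:2]*np.sign(f[1]); print(len(l),"ang",np.degrees(np.arctan2(d[1],d[0])),"pt",f[2:])
d=fits[0][:2]*np.sign(fits[0][1])+fits[1][:2]*np.sign(fits[1][1]); d/=np.linalg.norm(d); n=np.array([-d[1],d[0]])
o1=fits[0][2:]@n;o2=fits[1][2:]@n; print("sep",o1-o2,"mid off",(o1+o2)/2,"ang",np.degrees(np.arctan2(d[1],d[0])), "top-based origin off",np.array([591.3,-220])@n)
# bed open end: screws/edge; guess edge at rows ~210-216
e=ray(c,[[430,211],[542,216]],.018)[:,:2]*1000; print("open end along",e@d, "top: ",np.array([591.3,-220])@d-145, e)
# block end in tool frame
zt=p[2]/1000+.010
b=ray(c,[[271,39],[371,39],[278,200],[365,200]],zt)*1000; print("block pts tool",((b-p)@M).round(1))
```

```text
59 ang 85.23383 pt [ 560.87897 -279.23508]
59 ang 85.23677 pt [ 610.3037 -272.9668]
sep 48.733215 mid off -606.5017 ang 85.235306 top-based origin off -607.5306388378143
open end along [-314.29520794 -313.1482492 ] top:  -315.12412817031145 [[ 530.1739111  -359.5760577 ]
 [ 624.4857385  -366.28618312]]
block pts tool [[104.7 -21.5  -9.9]
 [104.7  21.5  -9.9]
 [ 33.4 -21.2 -10. ]
 [ 33.4  21.7 -10. ]]
```

Both views agree: the lane is at 85.25° with sep 48.7 mm, and its origin is about (590.6,-219). I'll carry the block over the lane mouth.

Emit:
step_arm([
  [0,8,0],
  [1,18,0],
  [1,22,0],
  [1,24,0],
  [1,24,0],
  [1,20,0],
  [1,14,0],
  [1,7,0],
  [0,3,0],
  [0,0,0],
  [0,0,0],
], twist=[0,0,0,0.5,1,1,0.8,0,0,0,0])

```text
time: 5.42
position: [0.5785, -0.3568, 0.0988]
tool_rot: [0.736, 0.677, -0.0, -0.001]
ft_force: [-0.8, -0.4, -1.7]
grip_width: 0.0449
```

Run:
```python
from st import *
import pickle
p,M,o=st(); print("slide",(M.T@(np.array([579.4,-354.5,50])-p)).round(1))
c=robot.camera("wrist"); cv2.imwrite("pics/w3.png",c["color"]); pickle.dump((c,p,M),open("w3.pkl","wb"))
```

```text
t 5.42 p [ 578.5 -356.8   98.8] xang 85.28 z [-0.002  0.001 -1.   ] F [-0.8 -0.4 -1.7] M [-0.09 -0.1  -0.01] w 44.9 q [-0.72  0.77  1.39 -0.    0.99 -0.63]
slide [ 2.3  0.8 48.8]
```

View pics/w3.png

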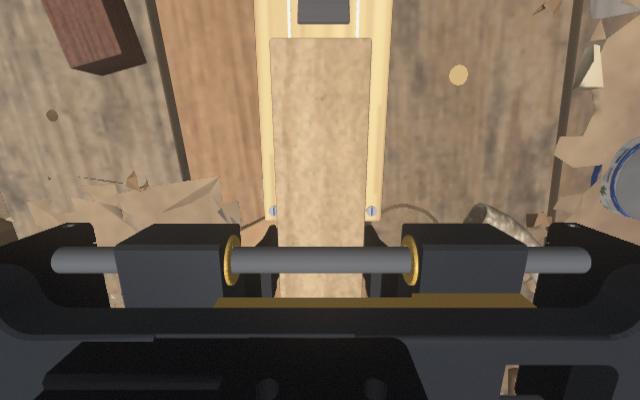

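The block is over the lane. The line mid is at column 323.5 and the block's at 321, so I need to go about 1 mm to +y while descending.

Emit:
step_arm([
  [0,1,5],
  [0,0,12],
  [0,0,14],
  [0,0,12],
  [0,0,7],
  [0,0,3],
  [0,0,0],
  [0,0,0],
], twist=[0,0,0,0,0,0,0,0])

```text
time: 6.13
position: [0.5806, -0.3573, 0.0462]
tool_rot: [0.736, 0.677, -0.0, -0.0]
ft_force: [0.6, 0.5, -1.1]
grip_width: 0.0449
```

Emit:
step_arm([
  [0,0,1],
  [0,0,1],
  [0,0,0.5],
  [0,0,0],
  [0,0,0],
], twist=[0,0,0,0,0])

```text
time: 6.55
position: [0.5806, -0.3573, 0.0443]
tool_rot: [0.736, 0.677, 0.0, 0.0]
ft_force: [0.2, 0.6, -1.7]
grip_width: 0.0448
```

Run:
```python
from st import *
import pickle
p,M,o=st()
c=robot.camera("wrist"); cv2.imwrite("pics/w4.png",c["color"]); pickle.dump((c,p,M),open("w4.pkl","wb"))
c=robot.camera("scene"); cv2.imwrite("pics/s4.png",cv2.resize(c["color"][130:250,240:400],None,fx=5,fy=5))
```

```text
t 6.55 p [ 580.6 -357.3   44.3] xang 85.28 z [ 0. -0. -1.] F [ 0.2  0.6 -1.7] M [-0.09 -0.14 -0.01] w 44.8 q [-0.72  0.84  1.41 -0.    0.9  -0.63]
```

View pics/w4.png

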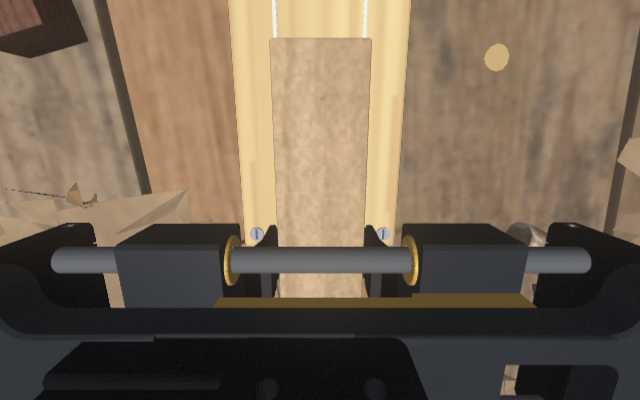

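View pics/s4.png

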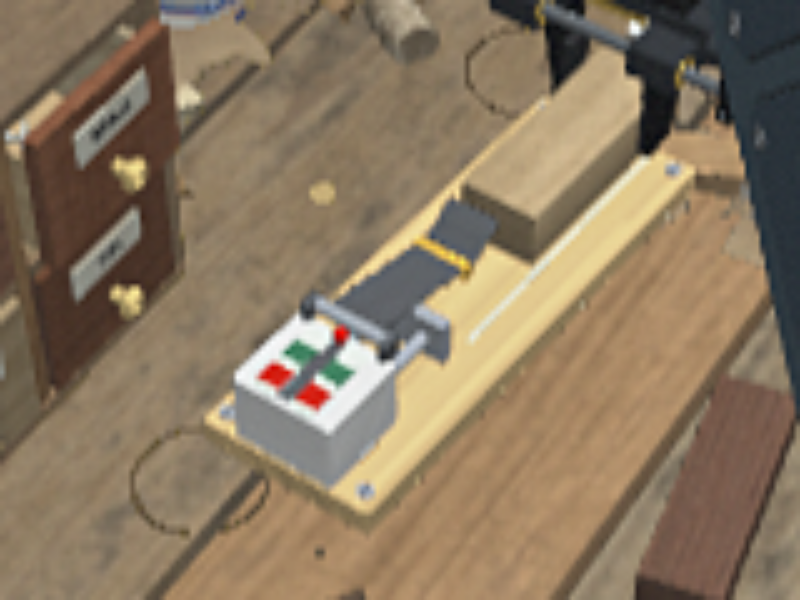

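The block is centred (lines 275/365, block mid 321) and not yet touching the bed. I'll lower it until contact.

Emit:
step_arm([
  [0,0,0.7],
  [0,0,0.7],
  [0,0,0.3],
  [0,0,0],
  [0,0,0],
], twist=[0,0,0,0,0])

```text
time: 7.07
position: [0.5806, -0.3573, 0.043]
tool_rot: [0.736, 0.677, 0.0, 0.0]
ft_force: [-1.9, 1.4, 3.5]
grip_width: 0.045
```

Contact (Fz +3.5). I'll slide toward the clip.

Emit:
step_arm([
  [2,0,0],
  [5,0,0],
  [5,0,0],
  [5,0,0],
  [5,0,0],
  [4,0,0],
  [3,0,0],
  [0,0,0],
], twist=[0,0,0,0,0,0,0,0])

```text
time: 7.73
position: [0.5835, -0.3277, 0.043]
tool_rot: [0.735, 0.678, 0.0, 0.001]
ft_force: [0.2, -1.3, 6.3]
grip_width: 0.0448
```

Emit:
step_arm([
  [2,0,0],
  [3,0,0],
  [3,0,0],
  [3,0,0],
  [3,0,0],
  [3,0,0],
  [3,0,0],
  [3,0,0],
  [2,0,0],
  [0,0,0],
], twist=[0,0,0,0,0,0,0,0,0,0])

```text
time: 8.57
position: [0.5858, -0.3043, 0.043]
tool_rot: [0.735, 0.678, -0.0, 0.002]
ft_force: [-0.6, -4.5, 4.6]
grip_width: 0.0446
```

Run:
```python
from st import *
import pickle
p,M,o=st()
c=robot.camera("wrist"); cv2.imwrite("pics/w5.png",c["color"]); pickle.dump((c,p,M),open("w5.pkl","wb"))
c=robot.camera("scene"); cv2.imwrite("pics/s5.png",cv2.resize(c["color"][130:250,240:400],None,fx=5,fy=5))
```

```text
t 8.57 p [ 585.8 -304.3   43. ] xang 85.31 z [ 0.002 -0.003 -1.   ] F [-0.6 -4.5  4.6] M [-0.71  0.06  0.01] w 44.6 q [-0.65  0.82  1.47 -0.    0.85 -0.56]
```

View pics/w5.png

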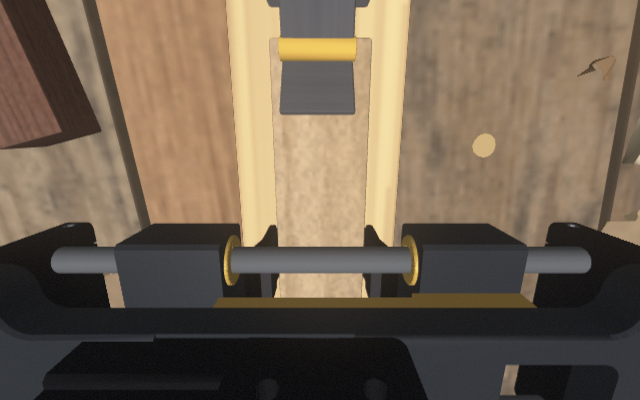

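View pics/s5.png

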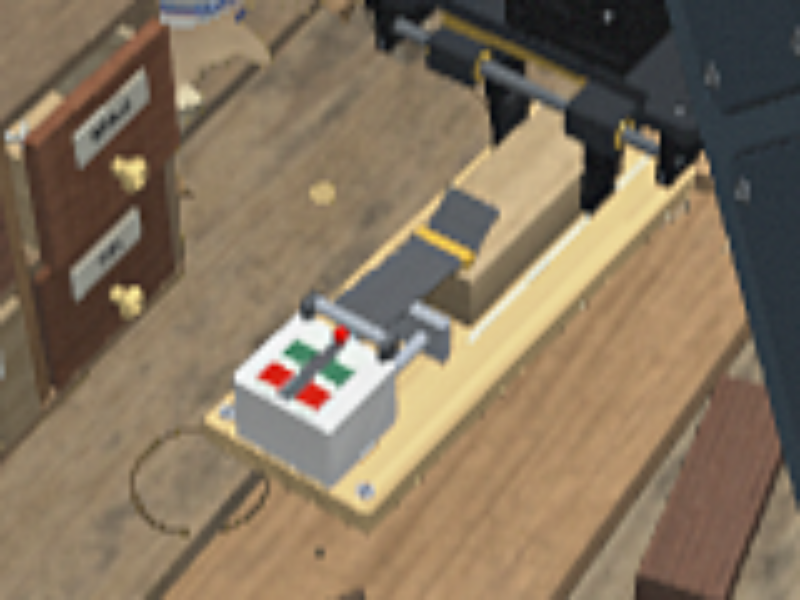

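The clip is open and resting on the block (roller at row 49, on the block's leading end). The gap to the stop is about 24 mm, so I'll approach it gently.

Emit:
step_arm([
  [2,0,0],
  [3,0,0],
  [3,0,0],
  [3,0,0],
  [3,0,0],
  [3,0,0],
  [3,0,0],
  [2,0,0],
  [0,0,0],
  [0,0,0],
], twist=[0,0,0,0,0,0,0,0,0,0])

```text
time: 9.5
position: [0.5874, -0.2822, 0.043]
tool_rot: [0.735, 0.678, -0.0, 0.001]
ft_force: [0.0, -5.5, 6.4]
grip_width: 0.0447
```

Emit:
step_arm([
  [2,0,0],
  [2,0,0],
  [2,0,0],
  [2,0,0],
  [2,0,0],
  [0,0,0],
  [0,0,0],
], twist=[0,0,0,0,0,0,0])

```text
time: 10.08
position: [0.5882, -0.2742, 0.043]
tool_rot: [0.735, 0.678, -0.001, 0.002]
ft_force: [-1.2, -9.2, 3.7]
grip_width: 0.045
```

Run:
```python
from st import *
import pickle
p,M,o=st(); d=np.array([.0828,.9966]); print("end jig x",p[:2]@d+169.5+106)
c=robot.camera("scene"); cv2.imwrite("pics/s6.png",cv2.resize(c["color"][130:250,240:400],None,fx=5,fy=5))
```

```text
t 10.08 p [ 588.2 -274.2   43. ] xang 85.34 z [ 0.002 -0.005 -1.   ] F [-1.2 -9.2  3.7] M [-1.42  0.3   0.08] w 45.0 q [-0.61  0.81  1.5  -0.    0.83 -0.52]
end jig x 50.918775127622666
```

View pics/s6.png

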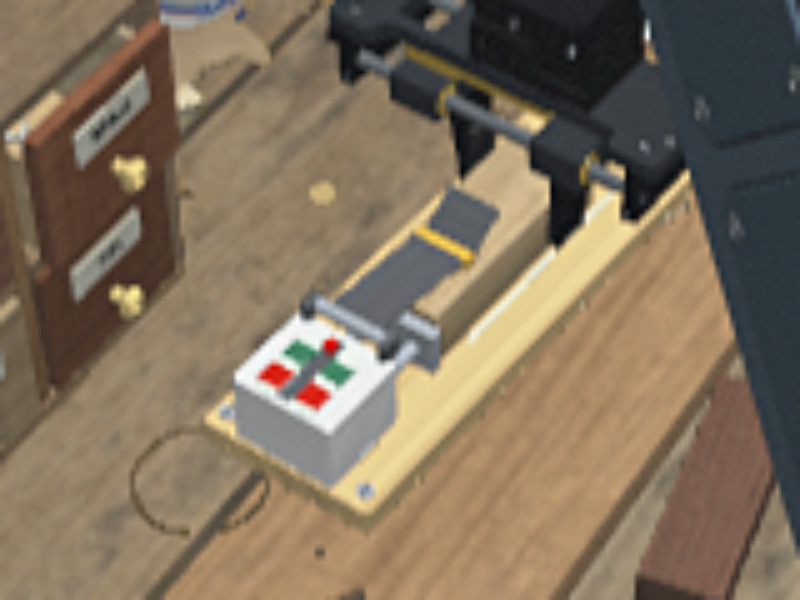

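The pointer has moved about 6 mm and the stop is in contact. I'll go further in small steps.

Emit:
step_arm([
  [1,0,0],
  [2,0,0],
  [2,0,0],
  [2,0,0],
  [2,0,0],
  [0,0,0],
  [0,0,0],
  [0,0,0],
], twist=[0,0,0,0,0,0,0,0])

```text
time: 10.8
position: [0.5888, -0.2671, 0.043]
tool_rot: [0.735, 0.678, -0.002, 0.003]
ft_force: [-2.2, -13.5, 4.1]
grip_width: 0.0447
```

```bash
cat > g.py <<'E'
from st import *
import sys,pickle
p,M,o=st(); d=np.array([.0828,.9966]); print("end jig x",p[:2]@d+169.5+106)
c=robot.camera("scene"); pickle.dump(c,open(sys.argv[1]+".pkl","wb")); cv2.imwrite("pics/%s.png"%sys.argv[1],cv2.resize(c["color"][180:240,280:360],None,fx=10,fy=10,interpolation=cv2.INTER_CUBIC))
E
python3 g.py s7
```

```text
t 10.80 p [ 588.8 -267.1   43. ] xang 85.36 z [ 0.002 -0.008 -1.   ] F [ -2.2 -13.5   4.1] M [-2.03  0.53  0.06] w 44.7 q [-0.6   0.81  1.51 -0.01  0.82 -0.51]
end jig x 58.0586179702876
```

View pics/s7.png

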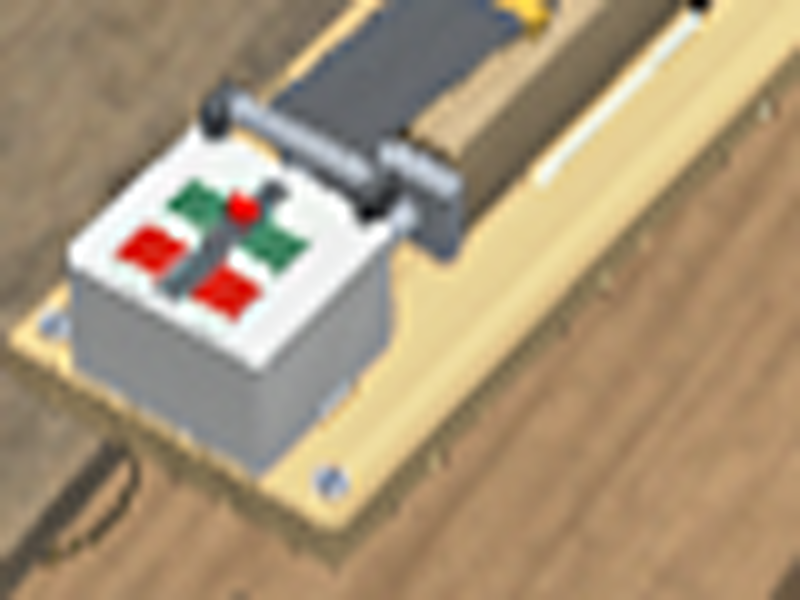

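The red ball (242,210) is at the start of the green, about 12 mm of travel. I'll go roughly 4 mm more to reach the middle.

Emit:
step_arm([
  [1,0,0],
  [1.5,0,0],
  [1.5,0,0],
  [1,0,0],
  [0,0,0],
  [0,0,0],
  [0,0,0],
  [0,0,0],
  [0,0,0],
  [0,0,0],
], twist=[0,0,0,0,0,0,0,0,0,0])

```text
time: 11.68
position: [0.5892, -0.2634, 0.0432]
tool_rot: [0.735, 0.678, -0.002, 0.004]
ft_force: [-4.0, -17.0, 3.2]
grip_width: 0.045
```

```bash
python3 g.py s8
python3 - <<'E'
from h import *
import pickle
# ball and gauge along the lane, plane at housing top (62 mm), ball ~ a bit higher
from st import robot
d=np.array([.0828,.9966])
for n in("scene0","s7","s8"):
    c=pickle.load(open(n+".pkl","rb")); h=cv2.cvtColor(c["color"],cv2.COLOR_BGR2HSV)
    red=((h[...,0]<6)|(h[...,0]>174))&(h[...,1]>190)&(h[...,2]>150); grn=cv2.inRange(h,(50,60,60),(90,255,255))>0
    W=np.zeros((400,640),bool); W[190:215,288:320]=1
    for nm,m in(("red",red),("green",grn)):
        k,l,s,ct=cv2.connectedComponentsWithStats((m&W).astype(np.uint8))
        for i in range(1,k):
            if s[i,4]>4:
                w=ray(c,[ct[i]],.066 if nm=="red" else .062)[0]*1000; print(n,nm,ct[i].round(1),s[i,4],"jig x %.1f"%(w[:2]@d+169.5))
c=robot.camera("wrist"); cv2.imwrite("pics/w8.png",c["color"])
E
```

```text
t 11.68 p [ 589.2 -263.4   43.2] xang 85.38 z [ 0.002 -0.009 -1.   ] F [ -4.  -17.    3.2] M [-2.57  0.67  0.05] w 45.0 q [-0.59  0.81  1.51 -0.01  0.82 -0.5 ]
end jig x 61.804538563592956
scene0 red [307.8 196.4] 5 jig x 93.2
scene0 red [294.5 204.5] 14 jig x 131.2
scene0 red [302.2 208.8] 13 jig x 131.1
scene0 green [299.6 200.1] 17 jig x 110.7
scene0 green [306.9 204. ] 20 jig x 110.6
s7 red [304.  200.5] 6 jig x 108.6
s7 red [294.5 204.5] 14 jig x 131.2
s7 red [302.2 208.8] 13 jig x 131.1
s7 green [299.4 200.1] 16 jig x 111.1
s7 green [306.9 203.9] 21 jig x 110.3
s8 red [302.9 201.3] 7 jig x 112.1
s8 red [294.5 204.5] 14 jig x 131.2
s8 red [302.2 208.8] 13 jig x 131.1
s8 green [299.2 199.9] 14 jig x 110.9
s8 green [306.8 204. ] 21 jig x 110.5
```

View pics/s8.png

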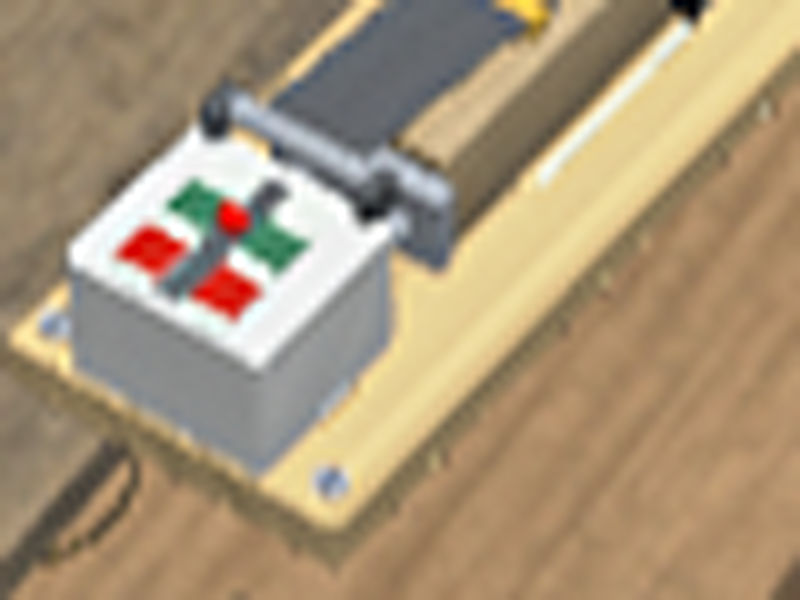

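View pics/w8.png

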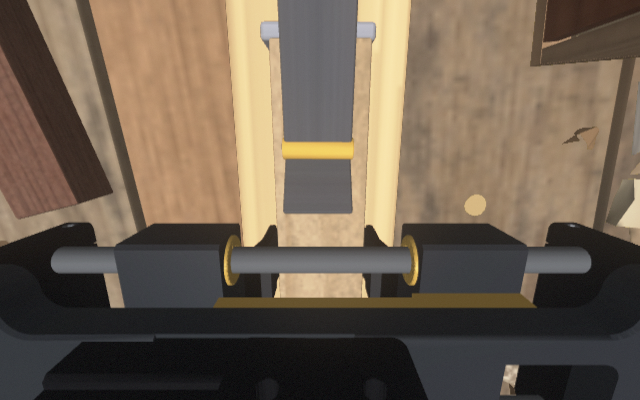

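The ball is mid-green and the block is square on the stop (face at row 31) with the clip on top. I'll hold briefly and check that it stays steady.

Emit:
step_arm([
  [0,0,0],
  [0,0,0],
  [0,0,0],
  [0,0,0],
  [0,0,0],
  [0,0,0],
  [0,0,0],
  [0,0,0],
  [0,0,0],
  [0,0,0],
  [0,0,0],
  [0,0,0],
], twist=[0,0,0,0,0,0,0,0,0,0,0,0])

```text
time: 12.78
position: [0.5892, -0.2634, 0.0431]
tool_rot: [0.735, 0.678, -0.002, 0.004]
ft_force: [-3.6, -17.3, 2.9]
grip_width: 0.0449
```

```bash
python3 g.py s9
python3 - <<'E'
from h import *
import pickle
d=np.array([.0828,.9966]); c=pickle.load(open("s9.pkl","rb")); h=cv2.cvtColor(c["color"],cv2.COLOR_BGR2HSV)
red=((h[...,0]<6)|(h[...,0]>174))&(h[...,1]>190)&(h[...,2]>150); red[:195]=0; red[204:]=0; red[:,:299]=0; red[:,312:]=0
v,u=np.nonzero(red); w=ray(c,[[u.mean(),v.mean()]],.066)[0]*1000; print(len(u),"ball",w[:2]@d+169.5)
E
```

```text
t 12.78 p [ 589.2 -263.4   43.1] xang 85.37 z [ 0.002 -0.009 -1.   ] F [ -3.6 -17.3   2.9] M [-2.54  0.7   0.09] w 44.9 q [-0.59  0.81  1.51 -0.01  0.82 -0.5 ]
end jig x 61.802334871804874
7 ball 112.09534873535439
```

```bash
python3 -c "
from rig import robot
print(robot.hand_in())"
```

```text
the job is handed in; nothing more can be done
None
```

I gripped the pale block about 38 mm behind its middle and set it in the lane. I slid it under the clip, pressed it against the stop and handed in at about 12.8 s, still holding it with a 40 N grip.

**Pointer and stop:**
- The red pointer stood in the middle of the green part and did not move over the last second. It never neared the red part.
- Stop travel was about 17 mm from the tool position and about 19 mm from the pointer in the picture. Both are in the green, though the two disagree by 2 mm.
- The wrist force along the lane read about 17 N. About 5 N of that was already there just before the block reached the stop (bed friction and clip drag), so I put roughly 12 N on the stop. That agrees with the spring at this travel; I did not measure the stop force directly.

**Block and clip:**
- The clip was open and resting on top of the block.
- At the lane mouth the block was centred to about 1 mm, and at the end the gripper's angle was within about 0.2° of the lane. The tool leaned about 0.01 rad under the push.

**Other blocks:** Nothing touched the reddish or dark block during the moves, but I did not measure their positions again at the end.

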